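Release the folding lid stay and shut the tool box

TASK

Shut the open red tool box: its lid is held open by a folding stay, so first draw the stay's black tab up and toward the front until the knee snaps past centre and the stay unlocks. Then lower the lid gently under control, without letting it slam, and press its front edge down only until the catch clicks and the lid sits fully home. Do not force the lid or lean hard on it, leave the things standing around the box where they are, and take the hand away.

Things in the scene. Friction and masses are not known exactly. Their poses are not given: they have to be found in the camera images.
- toolbox: the open red steel tool box, 162 x 304 mm, standing firmly on the bench (a shut box of the same kind stands far right: leave it). Origin: centre of its underside; +x points to its back (hinge side), +y to its left seen from the front, +z up. The mouth's rim is 85 mm high; with the lid shut the lid's flat top is about 121 mm high.
- toolbox_lid: the lid, a sheet-steel tray 154 x 304 mm, 35 mm deep, with a carry handle on top; its frame coincides with the box's frame when shut and turns with the lid about the hinge. Open, it stands almost upright at the back of the box, its top (outer) face turned away from the front.
- lid_angle (a joint): lid opening in rad: 1.5 open against its stop (as found), shut somewhere between -0.025 and +0.025, as the catch is adjusted. The stiff hinge (0.5 N m) holds the lid at any angle; with the stay unlocked about 5 N at the front edge moves it. Over the last 6 to 8 mm at the front edge the catch resists, peaking at about 10 N; then the lid clicks, drops about 4 mm and lands on its stop, where the force rises steeply.
- lid_hinge (a point): middle of the lid's hinge line (78 mm behind the box's origin, 88 mm up); the line runs along the box's y axis.
- lid_front (a point): point on the lid's outer (top) face in the middle of its front edge, 10 mm in from the edge, 144 mm from the hinge along the lid; the place to push on. The outer face is 33 mm from the hinge line.
- stay_knee (a joint): knee angle of the stay in rad: 3.32 locked (sagging over centre against its stop, as found), 2.96 links straight (dead centre), less when folded toward the front, 0 with the lid shut. A spring strut drives the knee away from dead centre: let go above 2.96 it snaps back into lock; below, it snaps on to about 2.60 and the lid is free. While locked the lid cannot be lowered.
- tab (a point): centre of the black rubber-dipped tab on the stay's knee, to take hold of: a plate 10 mm thick (along the box's y), 28 mm tall, 22 mm wide, standing free 55 mm above the rim at the box's right end, 50 mm in front of the open lid. It swings forward and slightly up about stay_pivot, radius 69 mm: 0.21 rad to dead centre, 0.42 to unlocked; peak pull 8 N. A hand tilted back toward the front clears the lid.
- stay_pivot (a point): lower pivot of the stay on the inside of the box's right wall; axis along the box's y axis.
- steel_cup: white enamel cup, 69 mm wide, 91 mm tall, standing left of the box; bystander. Origin under it.
- caliper: steel caliper, 202 mm long, lying on the bench in front of the box; bystander.
- bolt_m12_2: M12 bolt, 58 mm tall, standing on its head to the right of the box; bystander.
- catch_plate: roller catch inside the middle of the front wall: white sprung roller (9 mm dia.) between two black rubber buffers on which the lid lands. Origin: the roller's centre at rest, z up. It is adjusted up or down by up to 3 mm. Caught: the lid's nose has passed under the roller's centre.
- lid_nose (a point): round steel nose (6 mm dia.) under the front of the lid that snaps past the roller; home, it lies about 2 mm below the roller's centre.

How it is judged:
By the outcome, as a careful person would: the job done as asked, in the order asked, and still so for the second after the job is handed in, with the robot touching nothing.
It also fails if it takes over 72 s, if anything falls off the work surface, if the arm or the gripper's body presses on something with over 40 N, if the wrist force passes 120 N, or if a joint passes its speed limit or range.

ROBOT

A 6-joint arm with a two-finger parallel gripper is mounted at the origin on a cart in front of the work surface, level with it; the furniture and walls round the work are solid. World frame = base frame: x ahead of the robot, y to its left, z up, the work surface at z = 0. Lengths are in m, angles in rad, forces in N, time in s.
With the tool pointing down it reaches from about 0.275 to 0.825 m from the base axis. Payload 5.2 kg.
Tool frame: the origin (TCP) lies midway between the tips of the shut fingers; the grasp point (between the pads) lies 19 mm behind it; z points along the fingers, x is the direction in which the jaws open and shut, and the axes are right-handed (so a half turn about z gives the same grasp; the last joint's range is limited). The gripper opens to 93 mm and grips with 3 to 60 N. Pads are 15 mm wide; open, the fingers measure 128 mm over their backs; the gripper's body (75 mm by 188 mm) begins 65 mm behind the grasp point.
Start: joints at [-1.457, 0.259, 1.535, -0, 1.348, -0.203], TCP at [0.171, -0.523, 0.219] pointing down, gripper open.
Joint ranges: [-3.14, 3.14], [-0.91, 2.08], [0.19, 2.58], [-1.22, 4.36], [0.22, 2.71], [-3.12, 3.12]. Speed limits (rad/s): [2.57, 2.57, 3.14, 3.14, 3.14, 3.14].

INTERFACE

Orientations are given as a unit quaternion [w, x, y, z].
In Python, from rig import env gives the robot as it stands. The module is installed in compiled form; this text tells all that it offers.
- The arm moves only by the tool arm_command, never from a script. Its argument "rows" is a list of rows, each a list of 4 numbers: the shift along the tool's x, y, z in m, then the turn about the tool's z in degrees. In form: [[x, y, z, roll], ...]. A call has 1 to 12 rows; each row is the pose to reach, as a shift and turn from the pose measured when the call began, along the tool's axes at that moment; what a row does not reach only later rows make up. A row lasts 1/10 s, in which the tool goes at most 50 mm and 8.59 degrees, less where a joint would pass 70% of its speed; a pose out of reach is approached as far as the arm can. A call with a gripper value outside its range is refused whole. "grip" is the gripper's target within -1 to 1 (shut at 1, half-way at 0, fully open at -1), set as the call begins (left out, the last holds). The fingers move at their own pace and stop on an object; "force" is the grip in N (left out, the last holds). Time passes only in rows, so rows that repeat a pose let the fingers close. It gives the time, the measured TCP pose, the force and the opening at its end, in the units of the state.
- env.sense(): the state, without advancing time (a new reading comes with each control period).
- env.get_image(name): name is "side" or "top" or "wrist"; returns a dict with "pixels" (480x640x3 uint8, red, green, blue), "depth" (480x640 float32, m along the optical axis (not along the pixel's ray), 0 where there is no reading), "intrinsics" (3x3 intrinsics, pixels), "dist_coeffs" ([k1, k2, p1, p2, k3] as OpenCV has them; the pictures are not rectified), "extrinsics" (4x4, takes a point from world to camera coordinates); the wrist camera has in their place "mount" (4x4, takes a point from camera to tool coordinates, whose origin is the TCP and whose axes are the tool frame's). Camera axes: x right, y down, z forward; pixel columns grow to the right and rows downward; lengths in m; the calibration is good to about 2 mm. A picture is of the moment at which its call begins: read the wrist's pose just before it.
- env.finish_job(): hands the job in, once; it reports no verdict.
The state is a dict: "time_s": time; "joint_pos": joint angles; "dq": joint speeds; "joint_torque": joint torques, N m; "ee_pos": TCP position; "eef_rot": TCP orientation; "force": force on the tool from outside, world axes, zero at the start; "moment": the same for the moment, N m; "grip_width": finger opening in m.
Only numpy, scipy, OpenCV 4.12 (cv2) and the standard library are available. Lean on these libraries where they do the work, as an engineer would, in place of code of your own. Each camera call takes 0.05 s, during which the arm holds its last target. There are 200 camera calls.

## Working session

There is one attempt and no reset: what is moved stays moved. The work goes in short steps, Python scripts to look and compute and a tool call to move; the robot and the scene stay as the last step left them, time stands still between calls to the robot, and variables do not carry over. Pictures are saved under pics/ and viewed, about 8 in all and at most 12, crops included, and the job is handed in when it is done.

Besides the shell and the picture viewer there is one more tool, called after "Emit:" by a JSON object that holds its "api" and its "payload", one argument or row to a line. arm_command: Moves the arm, as the interface text tells. Its arguments: {"type":"object","properties":{"rows":{"type":"array"},"grip":{"type":"number"},"force":{"type":"number"}},"required":["rows"]}

```bash
mkdir -p pics
cat > h.py <<'E'
import numpy as np, cv2
from rig import env
from scipy.spatial.transform import Rotation as R
def snap(n,f):
    s=env.sense(); im=env.get_image(n); cv2.imwrite('pics/'+f+'.png',im['pixels'][:,:,::-1]); np.save('pics/'+f+'_d.npy',im['depth'])
    K=im['intrinsics']; D=np.array(im['dist_coeffs'])
    if n=='wrist':
        q=s['eef_rot']; T=np.eye(4); T[:3,:3]=R.from_quat([q[1],q[2],q[3],q[0]]).as_matrix(); T[:3,3]=s['ee_pos']; T=T@np.array(im['mount'])
    else: T=np.linalg.inv(im['extrinsics'])
    np.savez('pics/'+f+'.npz',K=K,D=D,T=T,depth=im['depth'],px=im['pixels'])
    return im
def cloud(f):
    z=np.load('pics/'+f+'.npz'); K,D,T,d=z['K'],z['D'],z['T'],z['depth']
    v,u=np.mgrid[0:480,0:640]; p=np.stack([u,v],-1).reshape(-1,1,2).astype(float)
    n=cv2.undistortPoints(p,K,D).reshape(480,640,2)
    P=np.concatenate([n*d[...,None],d[...,None]],-1)
    W=P@T[:3,:3].T+T[:3,3]; W[d==0]=np.nan
    return W,z['px']
def Rm():
    q=env.sense()['eef_rot']; return R.from_quat([q[1],q[2],q[3],q[0]]).as_matrix()
E
python3 - <<'E'
from h import *
for n in('side','top'): snap(n,n+'0')
a=np.hstack([cv2.imread('pics/%s0.png'%n) for n in('side','top')]); 
s=env.sense(); print(s['time_s'],s['ee_pos'],s['eef_rot'],s['force'],s['grip_width'])
for n in('side','top'):
    z=np.load('pics/%s0.npz'%n); print(n,z['T'].round(3).tolist(),(z['depth']>0).mean())
E
```

```text
0.1 [ 0.17129273 -0.52214342  0.21791269] [-6.07119525e-04  8.09784370e-01 -5.86727030e-01 -5.45845919e-04] [ 0.15139128 -0.18201813  0.08023303] 0.09291870488835935
side [[-0.964, -0.174, 0.202, 0.229], [-0.267, 0.649, -0.712, 1.12], [-0.007, -0.74, -0.672, 0.944], [0.0, 0.0, 0.0, 1.0]] 0.9670540364583333
top [[-0.019, -0.989, 0.149, 0.305], [-1.0, 0.022, 0.019, 0.209], [-0.022, -0.148, -0.989, 1.203], [0.0, 0.0, 0.0, 1.0]] 0.9958626302083333
```

View pics/side0.png

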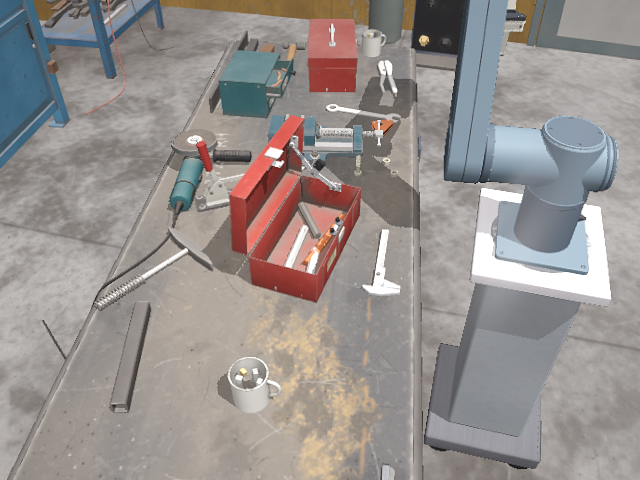

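View pics/top0.png

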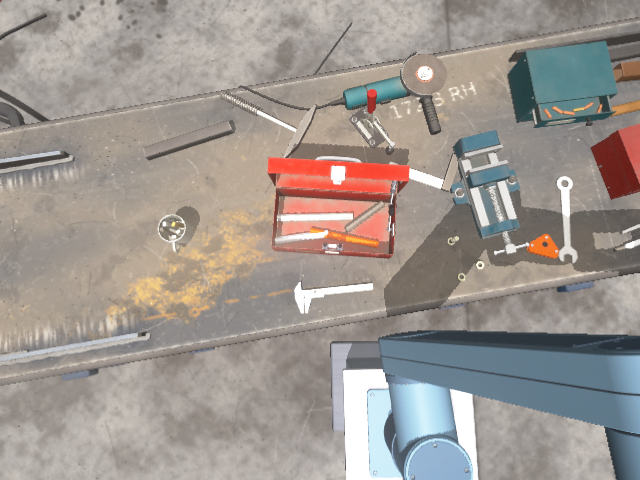

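The side view shows the open box at about (300,230), with the stay running from (290,145) to (340,187) and a dark tab near (320,163). In the top view the box mouth spans (275–395, 190–258). I'll compute the poses next.

Run:
```python
from h import *
im=cv2.imread('pics/side0.png')[110:310,220:400]; cv2.imwrite('pics/side0c.png',cv2.resize(im,None,fx=3,fy=3,interpolation=cv2.INTER_CUBIC)[:600])
for f in('top0','side0'):
    W,px=cloud(f); hsv=cv2.cvtColor(px,cv2.COLOR_RGB2HSV)
    m=((hsv[...,0]<8)|(hsv[...,0]>172))&(hsv[...,1]>140)
    v,u=np.mgrid[0:480,0:640]
    roi=(u>265)&(u<412)&(v>150)&(v<262) if f=='top0' else (u>225)&(u<365)&(v>110)&(v<305)
    m&=roi
    P=W[m]; P=P[np.isfinite(P).all(1)]
    rim=P[(P[:,2]>.078)&(P[:,2]<.092)]
    r=cv2.minAreaRect((rim[:,:2]*1000).astype(np.float32)); print(f,'rim',len(rim),r,cv2.boxPoints(r).round(0).tolist())
    for lo in(.1,.13,.16,.19,.22):
        s=P[(P[:,2]>lo)&(P[:,2]<lo+.03)]
        if len(s)>5:
            r=cv2.minAreaRect((s[:,:2]*1000).astype(np.float32)); print(lo,len(s),cv2.boxPoints(r).round(0).tolist())
W,px=cloud('side0')
for (u,v) in [(320,163),(318,165),(322,166),(338,187),(297,150),(328,155),(350,183),(252,262),(316,298),(360,187)]: print(u,v,W[v,u].round(3),px[v,u])
```

```text
top0 rim 751 ((595.5621337890625, 148.89439392089844), (334.8653869628906, 122.50898742675781), 61.431121826171875) [[462.0, 31.0], [569.0, -27.0], [729.0, 267.0], [622.0, 325.0]]
0.13 9 [[580.0, 18.0], [589.0, 17.0], [631.0, 316.0], [623.0, 317.0]]
0.16 12 [[576.0, 19.0], [587.0, 18.0], [623.0, 317.0], [612.0, 318.0]]
0.19 10 [[574.0, 19.0], [583.0, 18.0], [616.0, 317.0], [607.0, 318.0]]
0.22 2014 [[570.0, 18.0], [606.0, 15.0], [631.0, 317.0], [595.0, 320.0]]
side0 rim 357 ((523.1384887695312, 176.8289794921875), (307.654541015625, 174.8940887451172), 81.90287017822266) [[415.0, 37.0], [588.0, 12.0], [631.0, 317.0], [458.0, 341.0]]
0.1 467 [[574.0, 15.0], [610.0, 12.0], [638.0, 320.0], [603.0, 323.0]]
0.13 544 [[572.0, 14.0], [609.0, 11.0], [636.0, 320.0], [600.0, 323.0]]
0.16 360 [[570.0, 14.0], [606.0, 11.0], [633.0, 321.0], [597.0, 324.0]]
0.19 218 [[555.0, 17.0], [587.0, 12.0], [629.0, 321.0], [597.0, 326.0]]
0.22 1176 [[565.0, 19.0], [600.0, 16.0], [626.0, 323.0], [591.0, 326.0]]
320 163 [0.52  0.048 0.145] [53 53 53]
318 165 [0.525 0.048 0.139] [42 41 43]
322 166 [0.516 0.046 0.136] [26 25 26]
338 187 [0.481 0.033 0.072] [138 137 140]
297 150 [0.577 0.041 0.166] [182 182 185]
328 155 [ 0.56  -0.181  0.005] [91 97 99]
350 183 [ 0.476 -0.085 -0.003] [110 105 100]
252 262 [0.594 0.318 0.067] [147  64  59]
316 298 [0.453 0.329 0.01 ] [127  71  65]
360 187 [ 0.447 -0.073 -0.001] [140 114 107]
```

View pics/side0c.png

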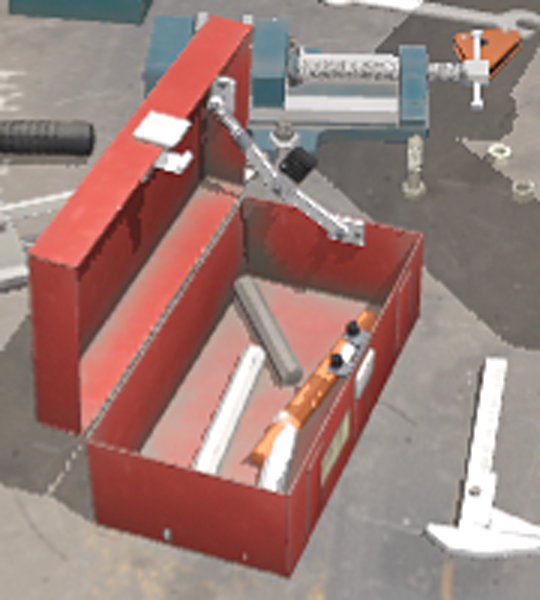

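The cropped side view shows the stay locked. Its black tab is at crop (298,163), which is world (0.520, 0.045, 0.141). The box yaw is about −6°. I'll go above the tab and look from close by.

Emit:
{"api": "arm_command", "payload": {
  "rows": [
    [0,0,-0.04,4],
    [0,0,-0.08,12],
    [-0.02,-0.025,-0.11,20],
    [-0.05,-0.055,-0.11,24],
    [-0.08,-0.09,-0.11,24],
    [-0.11,-0.125,-0.11,24],
    [-0.14,-0.16,-0.11,24],
    [-0.17,-0.19,-0.11,24],
    [-0.2,-0.225,-0.11,24],
    [-0.23,-0.26,-0.11,24],
    [-0.26,-0.29,-0.11,24],
    [-0.29,-0.325,-0.11,24]
  ],
  "grip": -1
}}

```text
time_s: 1.3
ee_pos: [0.3899, -0.1438, 0.3284]
eef_rot: [0.0, -0.67, 0.742, 0.001]
force: [-0.2, -0.4, -0.1]
grip_width: 0.093
```

Run:
```python
from h import *
s=env.sense(); M=Rm(); print(s['time_s'],s['ee_pos'],M.round(3).tolist(),s['force'])
print((M.T@(np.array([.49,.045,.33])-s['ee_pos'])).round(3))
# yaw: lid top edges, front and back, by columns of top view
W,px=cloud('top0'); hsv=cv2.cvtColor(px,cv2.COLOR_RGB2HSV)
m=((hsv[...,0]<8)|(hsv[...,0]>172))&(hsv[...,1]>140)
P=[]
for u in range(272,408):
    q=W[150:200,u][m[150:200,u]]; q=q[(q[:,2]>.225)]
    if len(q)>4: P.append([q[:,1].mean(),q[:,0].min(),q[:,0].max()])
P=np.array(P)
for k in(1,2):
    c=np.polyfit(P[:,0],P[:,k],1)
    for _ in range(3):
        r=abs(P[:,k]-np.polyval(c,P[:,0])); i=r<.004; c=np.polyfit(P[i,0],P[i,k],1)
    print('edge',k,np.degrees(np.arctan(c[0])),np.polyval(c,[.045,.165]),i.sum(),P[:,0].min(),P[:,0].max())
q=W[150:200,272:408][m[150:200,272:408]];q=q[q[:,2]>.2];print(np.percentile(q[:,2],[50,95,99]))
```

```text
1.3 [ 0.38994023 -0.14376942  0.32835188] [[-0.102, -0.995, -0.0], [-0.995, 0.102, 0.002], [-0.001, 0.001, -1.0]] [-0.15272616 -0.36665322 -0.11186362]
[-0.198 -0.08  -0.001]
edge 1 5.037410950840591 [0.57367966 0.58425726] 120 0.020264891246725487 0.3092821973624014
edge 2 5.043608579284119 [0.60544889 0.61603956] 130 0.020264891246725487 0.3092821973624014
[0.24275107 0.24582058 0.24689903]
```

Emit:
{"api": "arm_command", "payload": {
  "rows": [
    [-0.04,-0.02,0,-0.8],
    [-0.08,-0.04,0,-0.8],
    [-0.12,-0.06,0,-0.8],
    [-0.16,-0.075,0,-0.8],
    [-0.2,-0.085,0,-0.8],
    [-0.2,-0.085,0,-0.8]
  ]
}}

```text
time_s: 1.9
ee_pos: [0.4956, 0.0508, 0.3278]
eef_rot: [0.001, -0.677, 0.736, 0.002]
force: [-0.2, -0.4, -0.1]
grip_width: 0.093
```

Run:
```python
from h import *
snap('wrist','w1'); snap('side','s1')
s=env.sense(); M=Rm(); print(s['time_s'],s['ee_pos'],M.round(3).tolist(),s['force'])
z=np.load('pics/w1.npz'); print(z['T'].round(3).tolist())
```

```text
2.0 [0.49465956 0.04719403 0.32796266] [[-0.086, -0.996, -0.002], [-0.996, 0.086, 0.001], [-0.001, 0.002, -1.0]] [-0.12433699 -0.1163842  -0.10526605]
[[-0.082, -0.95, -0.303, 0.58], [-0.997, 0.078, 0.028, 0.044], [-0.003, 0.304, -0.953, 0.495], [0.0, 0.0, 0.0, 1.0]]
```

View pics/w1.png

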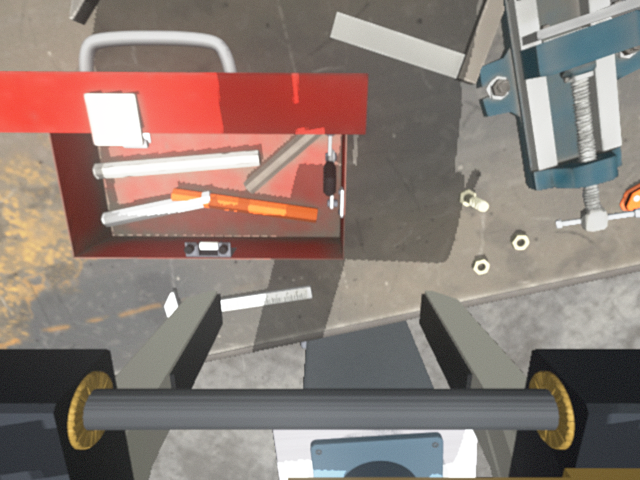

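View pics/s1.png

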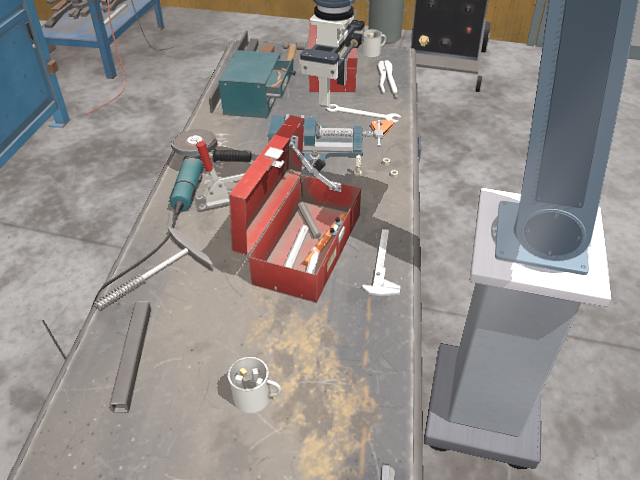

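The wrist view shows the tab as a dark strip at (330,178), the catch at (208,248), the lid top at rows 75–135, and the handle behind it at (155,45). The gripper is wide along the jaw axis only, so it should clear the lid.

Run:
```python
from h import *
W,px=cloud('w1'); g=px.max(2)
t=np.radians(-5.04); ex=np.array([np.cos(t),np.sin(t),0]); ey=np.array([-np.sin(t),np.cos(t),0])
m=np.zeros(g.shape,bool); m[155:205,315:348]=g[155:205,315:348]<70
P=W[m]; P=P[P[:,2]>.11]; print('tab',len(P),P.min(0),P.max(0),np.median(P,0)); 
for e in(ex,ey): q=P@e; print(np.percentile(q,[2,50,98]).round(4))
v,u=np.where(m); print('px',u.min(),u.max(),v.min(),v.max(),u.mean())
for r in range(158,200,4): print(r,[ (W[r,c]*1000).round(0).tolist() for c in (326,330,334)], g[r,322:340:2])
Ws,ps=cloud('side0'); gs=ps.max(2); k=np.zeros(gs.shape,bool); k[150:180,306:332]=gs[150:180,306:332]<75
Q=Ws[k]; Q=Q[(Q[:,2]>.1)]; print('side tab',len(Q),[np.percentile(Q@e,[2,50,98]).round(4) for e in(ex,ey,np.array([0,0,1.]))])
# rim front corner/back and catch
print('roller',W[247,208],'front wall right corner',W[255,340],W[250,345],'left',W[255,76])
tab=np.array([.52,.042,.14]); print('tab-exey',tab@ex,tab@ey)
```

```text
tab 165 [0.51599926 0.03675631 0.13713131] [0.54235135 0.04602105 0.15573814] [0.53500077 0.04026026 0.14706498]
[0.5121 0.5293 0.5364]
[0.0839 0.0875 0.092 ]
px 325 334 162 193 330.0059880239521
158 [[544.0, 43.0, 117.0], [545.0, 40.0, 130.0], [543.0, 36.0, 118.0]] [237 226 111 135 191 180 186 117 144]
162 [[542.0, 44.0, 136.0], [542.0, 40.0, 138.0], [527.0, 33.0, 2.0]] [240 236 107  62  65  76 174 207 164]
166 [[539.0, 44.0, 141.0], [539.0, 40.0, 142.0], [539.0, 37.0, 140.0]] [163  92  67  68  63  64  68 129 142]
170 [[536.0, 44.0, 146.0], [536.0, 41.0, 147.0], [536.0, 37.0, 144.0]] [160  77  65  71  66  62  63 119 140]
174 [[533.0, 44.0, 150.0], [533.0, 41.0, 150.0], [533.0, 37.0, 149.0]] [158  77  67  65  69  66  69 114 141]
178 [[531.0, 45.0, 156.0], [531.0, 41.0, 155.0], [530.0, 38.0, 152.0]] [153  80  71  81  77  75  64 112 141]
182 [[527.0, 45.0, 153.0], [527.0, 41.0, 155.0], [526.0, 38.0, 152.0]] [154  79  75  77  77  78  65 115 141]
186 [[524.0, 45.0, 153.0], [523.0, 42.0, 153.0], [522.0, 38.0, 148.0]] [152  72  75  76  73  71  61 121 142]
190 [[520.0, 45.0, 151.0], [520.0, 42.0, 152.0], [518.0, 38.0, 146.0]] [151  71  77  75  77  69  67 120 127]
194 [[516.0, 46.0, 149.0], [515.0, 42.0, 147.0], [487.0, 36.0, 0.0]] [165 152  84  75  78 105 129 146 133]
198 [[483.0, 47.0, 2.0], [501.0, 42.0, 93.0], [483.0, 37.0, 3.0]] [162 164 158 141 237 255 142 135 133]
side tab 78 [array([0.5069, 0.5176, 0.5275]), array([0.0866, 0.0921, 0.0961]), array([0.1254, 0.1389, 0.1505])]
roller [0.4548103  0.18094206 0.08164023] front wall right corner [0.4300329  0.0356796  0.07176687] [0.41143899 0.02716017 0.00129485] left [0.45681327 0.33081524 0.07932006]
tab-exey 0.5142997264993185 0.08752023379039969
```

Emit:
{"api": "arm_command", "payload": {
  "rows": [
    [0.003,-0.02,0.02,0],
    [0.003,-0.027,0.05,0],
    [0.003,-0.027,0.08,0],
    [0.003,-0.027,0.11,0],
    [0.003,-0.027,0.14,0],
    [0.003,-0.027,0.16,0],
    [0.003,-0.027,0.175,0],
    [0.003,-0.027,0.185,0],
    [0.003,-0.027,0.195,0],
    [0.003,-0.027,0.202,0],
    [0.003,-0.027,0.202,0]
  ],
  "grip": -0.3,
  "force": 20
}}

```text
time_s: 3.1
ee_pos: [0.5205, 0.0418, 0.1253]
eef_rot: [-0.001, -0.676, 0.737, 0.002]
force: [-0.1, 0.8, -0.1]
grip_width: 0.0602
```

Run:
```python
from h import *
snap('wrist','w2'); snap('side','s2')
s=env.sense(); print(s['time_s'],s['ee_pos'],s['force'],s['grip_width'])
a=cv2.imread('pics/w2.png')[100:480]; b=cv2.resize(cv2.imread('pics/s2.png')[60:260,220:430],None,fx=1.9,fy=1.9)[:380]
cv2.imwrite('pics/c2.png',np.hstack([cv2.resize(a,(400,238)),cv2.resize(b,(400,381))[:238]]) if 0 else np.hstack([cv2.resize(a[:, 120:520],(400,380)),b[:380,:399]]))
```

```text
3.2 [0.52123131 0.04198275 0.12631193] [-0.34427105 -1.11690614  0.37856883] 0.06038448293463699
```

View pics/c2.png

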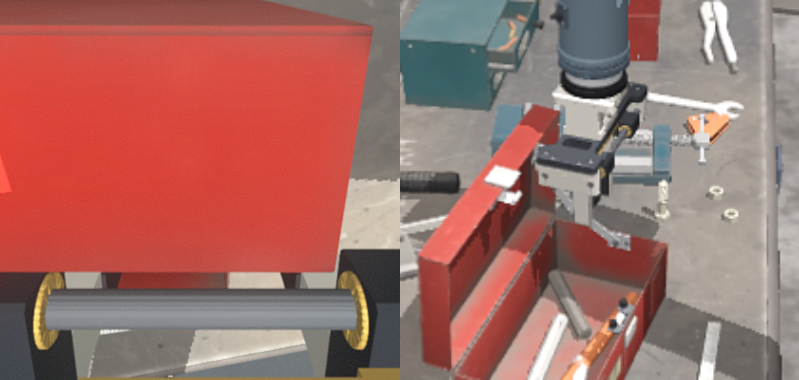

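The side view shows the fingers straddling the tab at the stay's knee, with the gripper body in front of the lid and no contact. I'll close.

Emit:
{"api": "arm_command", "payload": {
  "rows": [
    [0,0,0,0],
    [0,0,0,0],
    [0,0,0,0],
    [0,0,0,0],
    [0,0,0,0],
    [0,0,0,0],
    [0,0,0,0],
    [0,0,0,0]
  ],
  "grip": 1,
  "force": 25
}}

```text
time_s: 4.0
ee_pos: [0.5212, 0.0421, 0.1263]
eef_rot: [-0.0, -0.676, 0.737, 0.001]
force: [0.1, 0.8, -1.1]
grip_width: 0.0099
```

Emit:
{"api": "arm_command", "payload": {
  "rows": [
    [0,0.002,-0.0015,0],
    [0,0.004,-0.003,0],
    [0,0.006,-0.004,0],
    [0,0.008,-0.005,0],
    [0,0.01,-0.006,0],
    [0,0.012,-0.0065,0],
    [0,0.013,-0.007,0],
    [0,0.013,-0.007,0]
  ]
}}

```text
time_s: 4.8
ee_pos: [0.5076, 0.0433, 0.1321]
eef_rot: [-0.001, -0.676, 0.737, 0.002]
force: [2.8, 0.5, -14.8]
grip_width: 0.01
```

Emit:
{"api": "arm_command", "payload": {
  "rows": [
    [0,0.002,0.001,0],
    [0,0.004,0.0005,0],
    [0,0.006,0,0],
    [0,0.008,-0.0005,0],
    [0,0.01,-0.001,0],
    [0,0.012,-0.0015,0],
    [0,0.014,-0.0015,0],
    [0,0.014,-0.0015,0]
  ]
}}

```text
time_s: 5.6
ee_pos: [0.4934, 0.0445, 0.1342]
eef_rot: [-0.001, -0.676, 0.737, 0.002]
force: [-1.7, 0.9, 6.1]
grip_width: 0.0096
```

Emit:
{"api": "arm_command", "payload": {
  "rows": [
    [0,0.002,-0.001,0],
    [0,0.004,-0.001,0],
    [0,0.005,-0.001,0],
    [0,0.005,-0.001,0]
  ]
}}

```text
time_s: 6.0
ee_pos: [0.489, 0.0449, 0.1347]
eef_rot: [-0.0, -0.676, 0.737, 0.001]
force: [4.7, 1.0, -7.1]
grip_width: 0.0098
```

Emit:
{"api": "arm_command", "payload": {
  "rows": [
    [0,0,0,0],
    [0,0,0,0],
    [0,0,0,0],
    [0,0,0,0],
    [0,0,-0.02,0],
    [0,0,-0.05,0],
    [0,0,-0.09,0],
    [0,0,-0.13,0],
    [0,0,-0.17,0],
    [0,0,-0.2,0],
    [0,0,-0.2,0]
  ],
  "grip": -0.3
}}

```text
time_s: 7.1
ee_pos: [0.4912, 0.0444, 0.3396]
eef_rot: [0.003, -0.676, 0.737, -0.002]
force: [0.3, 0.1, 0.5]
grip_width: 0.0605
```

Run:
```python
from h import *
snap('wrist','w3')
s=env.sense(); print(s['time_s'],s['ee_pos'],s['force'],s['grip_width'],Rm().round(3).tolist())
W,px=cloud('w3'); g=px.max(2)
m=(g<80)&(W[...,2]>.11)&(W[...,2]<.17)&(W[...,0]>.44)&(W[...,0]<.57)&(abs(W[...,1]-.042)<.015)
P=W[m]; print(len(P),np.percentile(P,[2,50,98],axis=0).round(3)); v,u=np.where(m); print(u.mean(),v.mean())
```

```text
7.15 [0.49018593 0.04449473 0.33682554] [ 0.51787294 -0.24741564 -0.76167724] 0.06039026436602646 [[-0.086, -0.996, 0.003], [-0.996, 0.086, 0.001], [-0.001, -0.003, -1.0]]
250 [[0.489 0.04  0.151]
 [0.503 0.044 0.158]
 [0.515 0.05  0.164]]
320.408 205.468
```

View pics/w3.png

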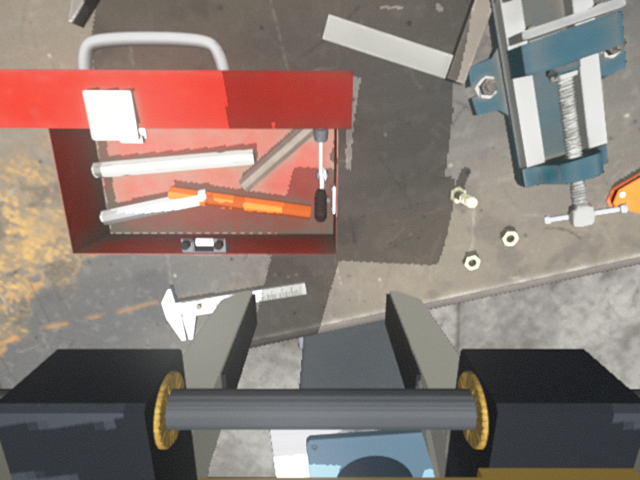

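The wrist view shows the tab now at (320,205), about 26 mm further forward and slightly higher, and staying there. The stay is unlocked. Next is the lid; I'll check the handle and finger sizes and work out the moves.

```bash
cat >> h.py <<'E'
H=np.array([.5945,.169,.088]); t=np.radians(-5.04); ex=np.array([np.cos(t),np.sin(t),0]); ey=np.array([-np.sin(t),np.cos(t),0])
HD=.008
def C(th): return np.array([-.144*np.cos(th)+.033*np.sin(th)+HD,.144*np.sin(th)+.033*np.cos(th)])
def tgt(u,w,z): return Rm().T@(H+u*ex+w*ey+np.array([0,0,z])-env.sense()['ee_pos'])
E
python3 - <<'E'
from h import *
W,px=cloud('w3')
for c in(85,120,150,180,215): 
    col=W[25:75,c]; i=np.where(col[:,2]>.1)[0]; q=col[i]
    print(c,[(((p-H)@ex).round(3),((p-H)@ey).round(3),p[2].round(3)) for p in q[:9:2]])
print('finger',[ (Rm().T@(W[v,u]-env.sense()['ee_pos'])).round(3).tolist() for v,u in((300,235),(300,250),(300,395),(330,215),(300,410),(350,230))])
print('start pts',tgt(.06,0,.22).round(3),tgt(.06,0,.135).round(3))
for th in np.arange(1.5,-.01,-.1): print(round(th,2),(C(th)*1000).round(1))
E
```

```text
85 [(np.float64(0.052), np.float64(0.048), np.float64(0.173)), (np.float64(0.051), np.float64(0.048), np.float64(0.174)), (np.float64(0.049), np.float64(0.048), np.float64(0.175)), (np.float64(0.047), np.float64(0.047), np.float64(0.177)), (np.float64(0.046), np.float64(0.048), np.float64(0.175))]
120 [(np.float64(0.056), np.float64(0.02), np.float64(0.175)), (np.float64(0.055), np.float64(0.02), np.float64(0.176)), (np.float64(0.053), np.float64(0.02), np.float64(0.176)), (np.float64(0.052), np.float64(0.021), np.float64(0.175)), (np.float64(0.051), np.float64(0.021), np.float64(0.175))]
150 [(np.float64(0.057), np.float64(-0.002), np.float64(0.174)), (np.float64(0.055), np.float64(-0.003), np.float64(0.176)), (np.float64(0.053), np.float64(-0.002), np.float64(0.176)), (np.float64(0.052), np.float64(-0.002), np.float64(0.176)), (np.float64(0.051), np.float64(-0.001), np.float64(0.174))]
180 [(np.float64(0.056), np.float64(-0.025), np.float64(0.174)), (np.float64(0.055), np.float64(-0.025), np.float64(0.175)), (np.float64(0.054), np.float64(-0.025), np.float64(0.175)), (np.float64(0.
[... 218 characters left out ...]
64(0.174)), (np.float64(0.048), np.float64(-0.051), np.float64(0.174)), (np.float64(0.047), np.float64(-0.051), np.float64(0.175)), (np.float64(0.045), np.float64(-0.051), np.float64(0.175))]
finger [[-0.038, -0.01, -0.014], [-0.032, -0.008, -0.01], [0.032, -0.01, -0.013], [-0.041, -0.01, -0.038], [0.038, -0.01, -0.013], [-0.033, -0.008, -0.05]]
start pts [-0.133 -0.153  0.029] [-0.133 -0.153  0.114]
1.5 [ 30.7 146. ]
1.4 [ 16.  147.5]
1.3 [  1.3 147.6]
1.2 [-13.4 146.2]
1.1 [-27.9 143.3]
1.0 [-42. 139.]
0.9 [-55.7 133.3]
0.8 [-68.7 126.3]
0.7 [-80.9 118. ]
0.6 [-92.2 108.5]
0.5 [-102.6   98. ]
0.4 [-111.8   86.5]
0.3 [-119.8   74.1]
0.2 [-126.6   61. ]
0.1 [-132.    47.2]
-0.0 [-136.   33.]
```

Emit:
{"api": "arm_command", "payload": {
  "rows": [
    [-0.025,-0.028,0,0],
    [-0.055,-0.063,0,0],
    [-0.085,-0.098,0,0],
    [-0.11,-0.13,0,0],
    [-0.133,-0.153,0,0],
    [-0.133,-0.153,0.02,0],
    [-0.133,-0.153,0.05,0],
    [-0.133,-0.153,0.08,0],
    [-0.133,-0.153,0.1,0],
    [-0.133,-0.153,0.11,0],
    [-0.133,-0.153,0.11,0]
  ],
  "grip": 1,
  "force": 20
}}

```text
time_s: 8.25
ee_pos: [0.653, 0.1638, 0.2244]
eef_rot: [-0.001, -0.676, 0.737, 0.001]
force: [-0.7, 0.0, 0.0]
grip_width: 0.0006
```

```bash
sed -i 's/HD=.008/HD=.010/' h.py
python3 - <<'E'
from h import *
snap('side','s4'); s=env.sense(); print(s['time_s'],s['ee_pos'],s['force'],s['grip_width'])
p=s['ee_pos']-H; print('u,w,z',p@ex,p@ey,p[2])
for th in np.arange(1.5,.95,-.05): c=C(th); print(round(th,2),tgt(c[0],0,c[1]).round(4))
b=cv2.resize(cv2.imread('pics/s4.png')[40:310,200:440],None,fx=2,fy=2); cv2.imwrite('pics/s4c.png',b)
E
```

```text
8.3 [0.65389937 0.16383735 0.22638541] [-0.14110156 -0.07765959 -0.63071118] 0.00040654815896400977
u,w,z 0.05962325060795411 7.561669719828802e-05 0.1383854110084443
1.5 [ 0.      0.0269 -0.0076]
1.45 [ 0.      0.0342 -0.0086]
1.4 [-0.      0.0416 -0.0092]
1.35 [-0.      0.049  -0.0094]
1.3 [-0.      0.0563 -0.0092]
1.25 [-0.      0.0637 -0.0087]
1.2 [-0.0001  0.071  -0.0078]
1.15 [-0.0001  0.0783 -0.0066]
1.1 [-0.0001  0.0855 -0.005 ]
1.05 [-0.0001  0.0926 -0.003 ]
1.0 [-0.0001  0.0997 -0.0007]
```

View pics/s4c.png

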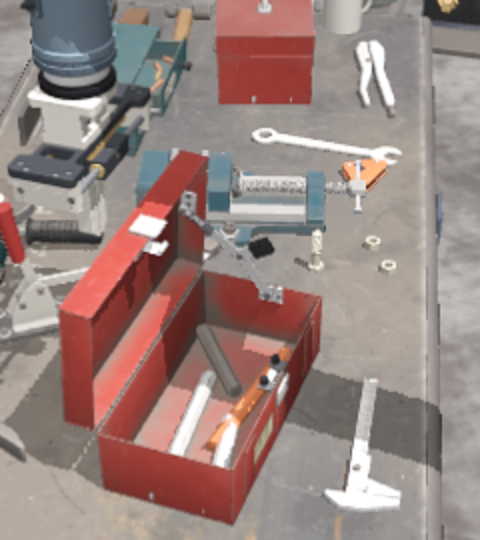

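The closed fingers are behind the lid's upper edge and touching nothing, and the stay is visibly bent forward. I'll start pushing.

Emit:
{"api": "arm_command", "payload": {
  "rows": [
    [0,0.005,-0.007,0],
    [0,0.013,-0.007,0],
    [0,0.02,-0.0075,0],
    [0,0.024,-0.0075,0],
    [0,0.027,-0.0075,0],
    [0,0.03,-0.008,0],
    [0,0.034,-0.0085,0],
    [0,0.038,-0.009,0],
    [0,0.042,-0.0092,0],
    [0,0.046,-0.0094,0],
    [0,0.049,-0.0094,0],
    [0,0.052,-0.0093,0]
  ]
}}

```text
time_s: 9.5
ee_pos: [0.6021, 0.1684, 0.2361]
eef_rot: [0.001, -0.676, 0.737, -0.0]
force: [4.1, -0.4, 2.6]
grip_width: 0.0007
```

Emit:
{"api": "arm_command", "payload": {
  "rows": [
    [0,0.0045,0.0002,0],
    [0,0.012,0.0007,0],
    [0,0.019,0.0016,0],
    [0,0.0263,0.0028,0],
    [0,0.0335,0.0044,0],
    [0,0.0406,0.0064,0],
    [0,0.0477,0.0087,0],
    [0,0.0545,0.0114,0],
    [0,0.0614,0.0144,0],
    [0,0.068,0.0177,0],
    [0,0.0744,0.0214,0],
    [0,0.0744,0.0214,0]
  ]
}}

```text
time_s: 10.7
ee_pos: [0.5262, 0.1748, 0.2134]
eef_rot: [-0.0, -0.676, 0.737, 0.001]
force: [0.2, 0.3, -0.8]
grip_width: 0.0004
```

Run:
```python
from h import *
snap('side','s5'); s=env.sense(); print(s['time_s'],s['ee_pos'],s['force'],s['grip_width'])
p=s['ee_pos']-H; print('u,w,z',p@ex,p@ey,p[2])
for th in np.arange(.8,-.03,-.05): c=C(th); print(round(th,2),tgt(c[0],0,c[1]).round(4))
b=cv2.resize(cv2.imread('pics/s5.png')[40:310,200:440],None,fx=2,fy=2); cv2.imwrite('pics/s5c.png',b)
```

```text
10.75 [0.52677533 0.17467725 0.21366657] [ 0.04757623 -0.19410765  0.05645553] 0.00046277539932031636
u,w,z -0.06796157346955571 -0.000294393261790656 0.12566657421151314
0.8 [-0.0003 -0.0013 -0.0006]
0.75 [-0.0003  0.0049  0.0034]
0.7 [-0.0003  0.0109  0.0077]
0.65 [-0.0003  0.0167  0.0123]
0.6 [-0.0003  0.0222  0.0171]
0.55 [-0.0003  0.0275  0.0223]
0.5 [-0.0004  0.0326  0.0277]
0.45 [-0.0004  0.0373  0.0333]
0.4 [-0.0004  0.0418  0.0392]
0.35 [-0.0004  0.046   0.0453]
0.3 [-0.0004  0.0498  0.0516]
0.25 [-0.0004  0.0534  0.0581]
0.2 [-0.0004  0.0566  0.0648]
0.15 [-0.0004  0.0594  0.0716]
0.1 [-0.0004  0.062   0.0785]
0.05 [-0.0004  0.0641  0.0856]
-0.0 [-0.0004  0.066   0.0927]
```

View pics/s5c.png

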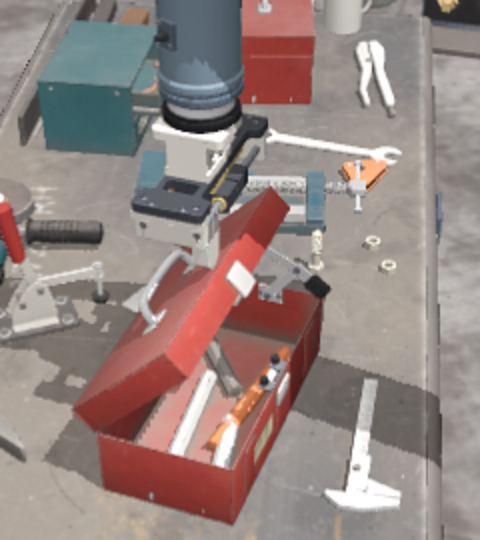

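The lid is following at about 0.8 rad, and the stay is folding forward with its tab at crop (318,285). The fingertip is in front of the handle. I'll continue.

Emit:
{"api": "arm_command", "payload": {
  "rows": [
    [0,0.003,0.002,0],
    [0,0.008,0.0055,0],
    [0,0.0138,0.01,0],
    [0,0.0195,0.0147,0],
    [0,0.025,0.0197,0],
    [0,0.03,0.025,0],
    [0,0.035,0.0305,0],
    [0,0.0396,0.0362,0],
    [0,0.044,0.0422,0],
    [0,0.048,0.0484,0],
    [0,0.0498,0.0516,0],
    [0,0.0516,0.0548,0]
  ]
}}

```text
time_s: 11.95
ee_pos: [0.4749, 0.1791, 0.1585]
eef_rot: [-0.001, -0.676, 0.737, 0.001]
force: [0.1, 0.5, 0.4]
grip_width: 0.0005
```

Emit:
{"api": "arm_command", "payload": {
  "rows": [
    [0,0.0018,0.0033,0],
    [0,0.0034,0.0066,0],
    [0,0.005,0.01,0],
    [0,0.0064,0.0134,0],
    [0,0.0078,0.0168,0],
    [0,0.009,0.02,0],
    [0,0.0096,0.022,0],
    [0,0.0096,0.022,0]
  ]
}}

```text
time_s: 12.75
ee_pos: [0.465, 0.1799, 0.1361]
eef_rot: [-0.001, -0.676, 0.737, 0.001]
force: [-0.2, -0.5, 0.5]
grip_width: 0.0005
```

Run:
```python
from h import *
s=env.sense(); print(s['time_s'],s['ee_pos'],s['force'])
p=s['ee_pos']-H; print('u,w,z',p@ex,p@ey,p[2])
snap('side','s6'); W,px=cloud('s6')
for th in np.arange(.15,-.03,-.025): c=C(th); print(round(th,3),tgt(c[0],0,c[1]).round(4))
hsv=cv2.cvtColor(px,cv2.COLOR_RGB2HSV); m=((hsv[...,0]<8)|(hsv[...,0]>172))&(hsv[...,1]>120)
Q=(W-H); U=Q@ex; V=Q@ey; k=m&(U<0)&(U>-.17)&(V>.05)&(V<.145)&(W[...,2]>.115)
c=np.polyfit(U[k],W[...,2][k],1); print('lid top fit',k.sum(),'angle',-np.arctan(c[0]),'z@-144',np.polyval(c,-.144))
```

```text
12.75 [0.46498785 0.1798991  0.13611675] [-0.24662745 -0.49827748  0.50943195]
u,w,z -0.12996890733308966 -0.0005208346878491955 0.04811675002858623
0.15 [-0.0005 -0.0023 -0.0058]
0.125 [-0.0005 -0.001  -0.0023]
0.1 [-0.0005  0.0002  0.0011]
0.075 [-0.0005  0.0014  0.0047]
0.05 [-0.0005  0.0024  0.0082]
0.025 [-0.0005  0.0034  0.0118]
0.0 [-0.0005  0.0042  0.0154]
-0.025 [-0.0005  0.005   0.019 ]
lid top fit 100 angle -1.0642773546290765 z@-144 0.14122651910203488
```

Run:
```python
from h import *
b=cv2.resize(cv2.imread('pics/s6.png')[100:310,200:400],None,fx=2.5,fy=2.5,interpolation=cv2.INTER_CUBIC); cv2.imwrite('pics/s6c.png',b)
W,px=cloud('s6'); Q=W-H; U=Q@ex; V=Q@ey
for v0 in (.04,.08,.12):
  for u0 in(-.14,-.11,-.08,-.05,-.02):
    k=(abs(U-u0)<.006)&(abs(V-v0)<.012)&(W[...,2]>.1); print((v0,u0,k.sum(),np.median(W[k][:,2]).round(4)) if k.any() else None,end=' ')
```

```text
(0.04, -0.14, np.int64(664), np.float64(0.3527)) (0.04, -0.11, np.int64(347), np.float64(0.3473)) (0.04, -0.08, np.int64(74), np.float64(0.1428)) (0.04, -0.05, np.int64(42), np.float64(0.1204)) (0.04, -0.02, np.int64(38), np.float64(0.1182)) (0.08, -0.14, np.int64(160), np.float64(0.2284)) (0.08, -0.11, np.int64(185), np.float64(0.2335)) (0.08, -0.08, np.int64(45), np.float64(0.1237)) (0.08, -0.05, np.int64(44), np.float64(0.121)) (0.08, -0.02, np.int64(42), np.float64(0.1183)) (0.12, -0.14, np.int64(50), np.float64(0.1293)) (0.12, -0.11, np.int64(48), np.float64(0.1264)) (0.12, -0.08, np.int64(51), np.float64(0.124)) (0.12, -0.05, np.int64(41), np.float64(0.121)) (0.12, -0.02, np.int64(45), np.float64(0.1183))
```

View pics/s6c.png

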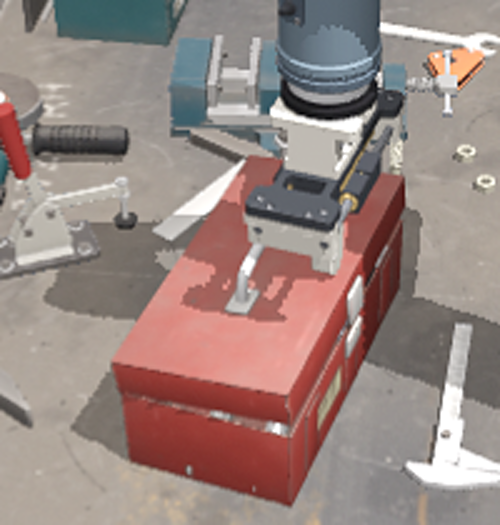

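The lid is nearly shut, at about 0.09 rad by depth. I'll press down in small steps, watching the force.

Emit:
{"api": "arm_command", "payload": {
  "rows": [
    [0,0.0003,0.001,0],
    [0,0.0006,0.002,0],
    [0,0.001,0.003,0],
    [0,0.0013,0.004,0],
    [0,0.0016,0.005,0],
    [0,0.002,0.006,0],
    [0,0.0022,0.007,0],
    [0,0.0022,0.007,0]
  ]
}}

```text
time_s: 13.6
ee_pos: [0.4629, 0.1801, 0.1292]
eef_rot: [-0.001, -0.676, 0.737, 0.001]
force: [-0.0, -0.2, 0.5]
grip_width: 0.0006
```

Emit:
{"api": "arm_command", "payload": {
  "rows": [
    [0,0.0002,0.0007,0],
    [0,0.0004,0.0014,0],
    [0,0.0006,0.002,0],
    [0,0.0006,0.002,0]
  ]
}}

```text
time_s: 14.0
ee_pos: [0.4625, 0.1802, 0.1275]
eef_rot: [-0.001, -0.676, 0.737, 0.001]
force: [-0.4, -0.1, 3.1]
grip_width: 0.0006
```

Emit:
{"api": "arm_command", "payload": {
  "rows": [
    [0,0.0001,0.0005,0],
    [0,0.0002,0.001,0],
    [0,0.0003,0.0015,0],
    [0,0.0004,0.002,0]
  ]
}}

```text
time_s: 14.4
ee_pos: [0.4623, 0.1802, 0.1265]
eef_rot: [-0.0, -0.676, 0.737, 0.0]
force: [-3.4, -0.4, 12.0]
grip_width: 0.0006
```

Emit:
{"api": "arm_command", "payload": {
  "rows": [
    [0,0.0001,0.0005,0],
    [0,0.0002,0.001,0],
    [0,0.0003,0.0015,0]
  ]
}}

```text
time_s: 14.7
ee_pos: [0.4622, 0.1802, 0.126]
eef_rot: [0.0, -0.676, 0.737, -0.0]
force: [-3.1, -1.7, 10.7]
grip_width: 0.0007
```

Emit:
{"api": "arm_command", "payload": {
  "rows": [
    [0,0.0001,0.0005,0],
    [0,0.0002,0.001,0],
    [0,0.0002,0.0015,0]
  ]
}}

```text
time_s: 15.0
ee_pos: [0.462, 0.1802, 0.1253]
eef_rot: [0.0, -0.676, 0.737, -0.0]
force: [-2.9, -0.6, 9.0]
grip_width: 0.0006
```

Emit:
{"api": "arm_command", "payload": {
  "rows": [
    [0,0.0001,0.0007,0],
    [0,0.0002,0.0014,0],
    [0,0.0003,0.002,0]
  ]
}}

```text
time_s: 15.3
ee_pos: [0.4615, 0.1802, 0.1238]
eef_rot: [0.0, -0.676, 0.737, -0.0]
force: [-2.5, -0.7, 5.7]
grip_width: 0.0007
```

Emit:
{"api": "arm_command", "payload": {
  "rows": [
    [0,0.0001,0.0007,0],
    [0,0.0002,0.0014,0],
    [0,0.0003,0.002,0]
  ]
}}

```text
time_s: 15.6
ee_pos: [0.461, 0.1803, 0.1217]
eef_rot: [0.0, -0.676, 0.737, -0.0]
force: [-0.5, 0.1, 1.8]
grip_width: 0.0005
```

Emit:
{"api": "arm_command", "payload": {
  "rows": [
    [0,0.0001,0.0006,0],
    [0,0.0001,0.0012,0],
    [0,0.0001,0.0015,0]
  ]
}}

```text
time_s: 15.9
ee_pos: [0.4608, 0.1803, 0.1198]
eef_rot: [0.0, -0.676, 0.737, -0.0]
force: [0.1, -0.4, 0.7]
grip_width: 0.0008
```

Emit:
{"api": "arm_command", "payload": {
  "rows": [
    [0,0.0001,0.0006,0],
    [0,0.0001,0.0012,0],
    [0,0.0001,0.0015,0]
  ]
}}

```text
time_s: 16.2
ee_pos: [0.4609, 0.1803, 0.1196]
eef_rot: [0.0, -0.676, 0.737, -0.0]
force: [-4.1, -1.5, 13.5]
grip_width: 0.0004
```

The force fell to about 1 N through the click and then rose steeply at z = 0.1196, so the lid is on its stop. I'll lift off and look.

Emit:
{"api": "arm_command", "payload": {
  "rows": [
    [0,0,-0.005,0],
    [0,0,-0.02,0],
    [0,0,-0.05,0],
    [0,0,-0.09,0],
    [0,0.01,-0.13,0],
    [0,0.03,-0.17,0],
    [0,0.06,-0.19,0],
    [0,0.1,-0.19,0],
    [0,0.12,-0.19,0],
    [0,0.12,-0.19,0]
  ]
}}

```text
time_s: 17.2
ee_pos: [0.3391, 0.1908, 0.3102]
eef_rot: [0.001, -0.677, 0.736, -0.001]
force: [0.5, 0.0, 0.9]
grip_width: 0.0006
```

Run:
```python
from h import *
s=env.sense(); print(s['time_s'],s['ee_pos'],s['force'])
snap('side','s7'); snap('wrist','w7')
for f in('s7','w7'):
  W,px=cloud(f); Q=W-H; U=Q@ex; V=Q@ey
  for v0 in (-.1,.08,.12):
    print(f,v0,[(u0,np.median(W[k][:,2]).round(4)) for u0 in(-.145,-.13,-.11,-.08,-.05,-.02) for k in [(abs(U-u0)<.006)&(abs(V-v0)<.012)&(W[...,2]>.1)&(W[...,2]<.15)] if k.sum()>8])
b=cv2.resize(cv2.imread('pics/s7.png')[120:310,210:400],None,fx=2.1,fy=2.1,interpolation=cv2.INTER_CUBIC)
a=cv2.resize(cv2.imread('pics/w7.png'),(400,300)); a=cv2.copyMakeBorder(a,0,b.shape[0]-300,0,0,cv2.BORDER_CONSTANT); cv2.imwrite('pics/s7c.png',np.hstack([b,a]))
A=cv2.imread('pics/side0.png').astype(int);B=cv2.imread('pics/s7.png').astype(int); d=abs(A-B).max(2)
for n,(x0,y0,x1,y1) in dict(cup=(225,350,285,415),caliper=(360,225,402,300),bolt=(352,150,366,178)).items(): print(n,(d[y0:y1,x0:x1]>40).sum())
```

```text
17.2 [0.33908754 0.19084275 0.31020259] [0.53820318 0.04844988 0.89961272]
s7 -0.1 [(-0.145, np.float64(0.1154)), (-0.13, np.float64(0.1155)), (-0.11, np.float64(0.116)), (-0.08, np.float64(0.1159)), (-0.05, np.float64(0.1159)), (-0.02, np.float64(0.1165))]
s7 0.08 [(-0.145, np.float64(0.1152)), (-0.13, np.float64(0.1161)), (-0.11, np.float64(0.1157)), (-0.08, np.float64(0.1159)), (-0.05, np.float64(0.1164)), (-0.02, np.float64(0.1163))]
s7 0.12 [(-0.145, np.float64(0.1153)), (-0.13, np.float64(0.1155)), (-0.11, np.float64(0.1159)), (-0.08, np.float64(0.1164)), (-0.05, np.float64(0.1169)), (-0.02, np.float64(0.1167))]
w7 -0.1 [(-0.145, np.float64(0.1199)), (-0.13, np.float64(0.1201)), (-0.11, np.float64(0.1204)), (-0.08, np.float64(0.1208))]
w7 0.08 [(-0.145, np.float64(0.1197)), (-0.13, np.float64(0.12)), (-0.11, np.float64(0.1202)), (-0.08, np.float64(0.1208))]
w7 0.12 [(-0.145, np.float64(0.1198)), (-0.13, np.float64(0.1199)), (-0.11, np.float64(0.1202)), (-0.08, np.float64(0.1207))]
cup 0
caliper 91
bolt 230
```

View pics/s7c.png

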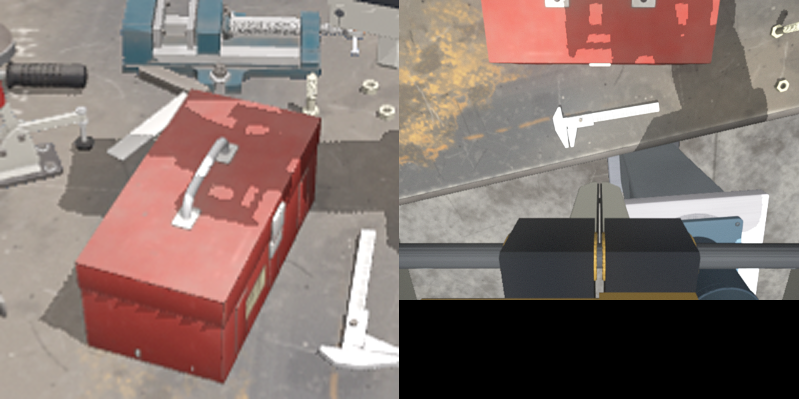

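The lid is flat and shut, with its top tilted about −0.01 rad and no springback. The bolt is still standing and the caliper and cup are in place; the pixel differences there look like shadows. I'll hand in.

```bash
python3 -c "
from rig import env
print(env.finish_job())"
```

```text
the job is handed in; nothing more can be done
None
```

The tool box is shut, and I handed the job in at about 17 s of robot time.

- **Stay:** I gripped the black tab and drew it about 28 mm forward and slightly up. After I let go it stayed unlocked, about 26 mm forward of where it started. The wrist force peaked at about 15 N during the pull, mostly downward, because I was lifting slightly off the tab's arc.
- **Lid:** I lowered it from behind with closed fingers, following its arc. The force reading was about 5 N as it started to move and near zero at later checks.
- **Catch:** I pressed the front edge down in small steps. Resistance reached about 12 N, fell to about 1 N through the click, then rose steeply to 13.5 N on the stop. I stopped there and lifted away.

**Last checks:**
- The lid's top lies flat, tilted about −0.01 rad, and did not spring back when I took the hand away.
- The hand is clear, 0.31 m above the bench and in front of the box.
- The two cameras disagree on the lid's height: 0.120 m from the wrist camera and 0.116 m from the side camera. The fingertip met the stop at 0.1196 m, which agrees with the wrist camera.
- The before-and-after picture comparison showed no change around the cup. It flagged pixels around the caliper (91) and the bolt (230). I put these down to moved shadows, because in the last picture the bolt is still standing and the caliper looks to be in the same place. I did not measure their positions again.

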